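Feed a tin into the food warmer through its flap

ROBOT

A 6-joint arm with a two-finger parallel gripper is mounted at the origin on the work surface. World frame = base frame: x ahead of the robot, y to its left, z up, the work surface at z = 0. Lengths are in m, angles in rad, forces in N, time in s.
With the tool pointing down it reaches from about 0.275 to 0.725 m from the base axis. Payload 5.6 kg.
Tool frame: the origin (TCP) lies midway between the tips of the shut fingers; the grasp point (between the pads) lies 19 mm behind it; z points along the fingers, y is the direction in which the jaws open and shut (so a half turn about z gives the same grasp; the last joint's range is limited). The gripper opens to 85 mm and grips with 20 to 120 N. Pads are 22 mm wide; open, the fingers measure 114 mm over their backs; the gripper's body (76 mm by 85 mm) begins 54 mm behind the grasp point. The pads swing forward as they close: fully open they stand 13 mm farther back than shut.
Start: joints at [-0.866, 0.255, 0.108, 0, -1.424, -0.285], TCP at [0.224, -0.502, 0.206] pointing down, gripper open.
Joint ranges: [-2.95, 2.95], [-1.21, 1.97], [-1.09, 1.5], [-2.87, 1.71], [-2.94, -0.07], [-3.05, 3.05]. Speed limits (rad/s): [2.57, 2.57, 3.14, 3.14, 3.14, 3.14].

INTERFACE

Orientations are given as a unit quaternion [w, x, y, z].
In Python, from plant import manip, optics, job_done gives the robot as it stands.
- The arm moves only by the shell command python3 -m pendant 'ROWS' [FORCE]. ROWS is JSON, a list of rows, each an object with "delta_pos": the shift along the tool's x, y, z in cm, a list of three; "angular": the turn, a rotation vector about the tool's x, y, z in rad, a list of three; "hand": the opening in per cent of the stroke, from 0 (shut) to 100 (fully open). A call has 1 to 20 rows; each row is the pose to reach, as a shift and turn from the pose measured when the call began, along the tool's axes at that moment; what a row does not reach only later rows make up. A row lasts 1/10 s, in which the tool goes at most 50 mm and 8.59 degrees, less where a joint would pass 70% of its speed; a pose out of reach is approached as far as the arm can. A call with a gripper value outside its range is refused whole. The fingers move at their own pace and stop on an object; FORCE is the grip in N (left out, the last holds). Time passes only in rows, so rows that repeat a pose let the fingers close. It gives the time, the measured TCP pose, the force and the opening at its end, in the units of the state.
- manip.observe(): the state, without advancing time (a new reading comes with each control period).
- optics.grab_frame(name): name is "side" or "top"; returns the picture (480x640x3 uint8, blue, green, red); there is no depth.
- optics.camera_params(name): a dict with "vertical_fov" (degrees; the focal length in pixels is half the picture's height over the tangent of half this angle, whatever the lens; pixels are square), "cx", "cy" (the principal point, pixels), "origin" and "rotation" of the camera in the world. Camera axes: x right, y up, looking along -z (the intrinsics and any distortion apply to the point x, -y, -z); pixel columns grow to the right and rows downward; lengths in m; the calibration is good to about 2 mm. A picture is of the moment at which its call begins. camera_params takes no time and is no camera call.
- job_done(): hands the job in, once; it reports no verdict.
The state is a dict: "time": time; "joint_positions": joint angles; "joint_vel": joint speeds; "joint_efforts": joint torques, N m; "position": TCP position; "ee_rot": TCP orientation; "ft_force": force on the tool from outside, world axes, zero at the start; "wrist_torque": the same for the moment, N m; "opening": finger opening in m.
Only numpy, scipy, OpenCV 4.12 (cv2) and the standard library are available. Lean on these libraries where they do the work, as an engineer would, in place of code of your own. Each camera call takes 0.05 s, during which the arm holds its last target.

TASK

Take the wooden pusher by its grip and slide the lidded steel tin along the feed tray, under the warmer's hanging flap and on until it is pressed home against the sprung buffer inside: hold it there for a moment with a push of about 10 N, and never push the tin with 20 N or more. Then draw the pusher fully out so that the flap falls shut behind the tin, and let go of the pusher, leaving it lying on its bar on the feed tray or on the table, outside the flap. Leave everything else on the table where it is.

Things in the scene. Friction and masses are not known exactly. Their poses are not given: they have to be found in the camera images.
- warmer: Low stainless food warmer fixed to the table, with a feed tray before it. Origin on the table (z = 0) right below the flap's hinge, mid-lane; x = level way in, z up. Tray: x -220 to 0, floor top at z = 4 mm, rails 22 mm high, 78 mm clear between them, 102 over all. Chamber: x 0 to 245, same floor and clear width, 110 wide outside, solid walls and a solid clear top up to z = 76 mm.
- flap_mouth (a point): Point on the tray's floor (z = 4 mm) right below the flap's hinge, mid-lane; same axes as the warmer.
- chamber (a point): Point on the chamber's floor, 125 mm in from the flap's hinge; same axes as the warmer. Across the chamber stands a stop with a sprung rubber buffer (56 wide, z 7 to 37 mm). It is clamped somewhere else each time and not measured: its face is 155 to 195 mm in from the hinge. The buffer gives 1 mm for each 2 N and after 10 mm of travel is solid.
- flap (a joint): Flap: a steel plate 74 wide x 52 mm long, 80 g, hanging from a hinge 62 mm above the table at the warmer's x = 0, 6 mm clear of the floor. 0 = hangs shut; grows to 1.5 rad as its lower edge swings inwards and up. It cannot swing outwards, and falls shut by its weight when nothing holds it open. The tin and the pusher's bar lift it and pass under it.
- tin_center (a point): Centre (half-way up) of the lidded steel tin: 90 mm along its x, 70 mm along y, 45 mm tall, 0.28 to 0.54 kg. Starts on the feed tray between the rails, a long side along each rail, x pointing into the warmer.
- tin: The tin's body, same axes; origin at the centre of its underside.
- pusher_grip (a point): Middle of the grip's upper part on the wooden pusher: an upright square post 24 x 24 mm, standing from 30 to 115 mm above the pusher's underside; this point is 90 mm above the underside. Same axes as the pusher.
- pusher_nose (a point): Middle of the pusher's front face (40 wide, 30 mm tall), 170 mm ahead (pusher's x) of the grip's axis and 15 mm above the underside.
- pusher: Wooden pusher, about 170 g: a straight bar 195 long, 40 wide, 30 mm tall with the grip post on it; x = towards the nose, z up. Origin on the underside below the grip's axis; the bar reaches 170 mm ahead of it and 25 mm behind. Starts lying on the table beside the tray.
- sauce_bottle: Bystander: brown sauce bottle, 60 dia x 190 tall mm. Origin at the centre of its underside.
- chilli_jar: Bystander: glass jar with steel cap, 70 dia x 80 tall mm. Origin at the centre of its underside.
- bowl: Bystander: white bowl, 124 dia x 55 tall mm. Origin at the centre of its underside.
- cup: Bystander: clear cup, 68 dia x 75 tall mm. Origin at the centre of its underside.
- dish: Bystander: small white dish, 84 dia x 20 tall mm. Origin at the centre of its underside.
- vinegar_jar: Bystander: small brown jar, 54 dia x 110 tall mm. Origin at the centre of its underside.
There are look-alikes about, which are no part of the job. What is shaped like the tin but pink or red is not meant.

How it is judged:
By the outcome, as a careful person would: the job done as asked, in the order asked, and still so for the second after the job is handed in, with the robot touching nothing.
It also fails if it takes over 61 s, if anything falls off the work surface, if the arm or the gripper's body presses on something with over 40 N, if the wrist force passes 120 N, or if a joint passes its speed limit or range.

## Working session

There is one attempt and no reset: what is moved stays moved. The work goes in short steps, Python scripts to look and compute and a shell command to move; the robot and the scene stay as the last step left them, time stands still between calls to the robot, and variables do not carry over. Pictures are saved under pics/ and viewed, and the job is handed in when it is done.

```bash
ls; mkdir -p pics; python3 - <<'E'
from plant import manip, optics
import cv2
print(manip.observe())
for n in("top","side"):
    print(n,optics.camera_params(n)); cv2.imwrite(f"pics/{n}0.png",optics.grab_frame(n))
E
```

```text
pics
{'time': 0.0, 'joint_positions': array([-8.66403304e-01,  2.55746229e-01,  1.07049378e-01, -4.70442551e-04,
       -1.42387967e+00, -2.84596956e-01]), 'joint_vel': array([ 1.70307053e-03,  8.17000797e-05,  1.01322980e-03, -3.01309016e-04,
       -5.98767506e-04,  3.27675596e-04]), 'joint_efforts': array([ 7.90695976e-04, -3.86630988e+01,  2.37945449e+01,  5.36534294e+00,
       -6.09251249e-03,  1.70234438e-05]), 'position': array([ 0.22401095, -0.50174705,  0.20501463]), 'ee_rot': array([-2.17641442e-04, -2.08326204e-01,  9.78058969e-01,  8.93884992e-04]), 'ft_force': array([-0.67768545,  0.90192547,  0.14106912]), 'wrist_torque': array([-0.02483748,  0.05621895,  0.00942403]), 'opening': 0.0853077402107425}
top {'vertical_fov': 56.2085733852927, 'cx': 313.9165052680121, 'cy': 239.84009017280857, 'origin': array([0.35639781, 0.04971654, 1.10147629]), 'rotation': array([ 0.70902233,  0.07349568, -0.06594198, -0.69823877])}
side {'vertical_fov': 42.49812216325599, 'cx': 308.30382236683346, 'cy': 232.3531157734905, 'origin': array([0.02699807, 1.25457338, 1.17273418]), 'rotation': array([-0.17747999, -0.08275697,  0.41835436,  0.88692264])}
```

View pics/top0.png

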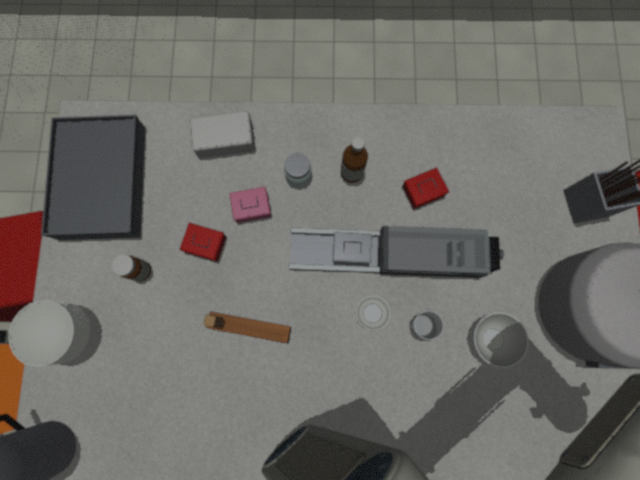

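View pics/side0.png

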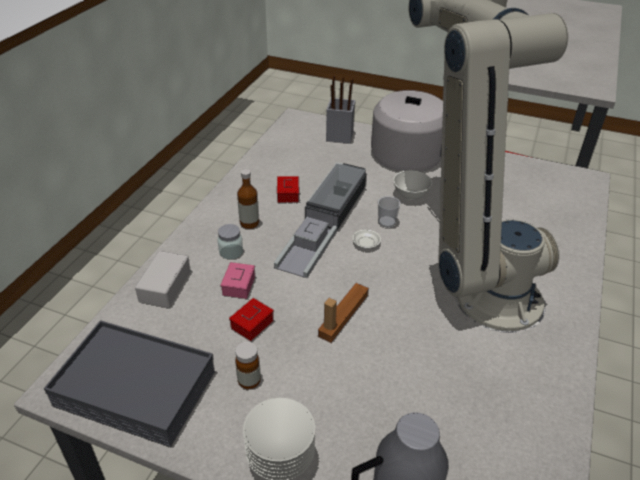

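The top view shows the tray from (290,250) to (380,252) and the chamber out to (490,252), with the steel tin at (352,247). The wooden pusher has its grip at (211,320) and its nose at (290,335). The side view agrees. Next I zoom in for measuring.

```bash
cat > h.py <<'E'
import numpy as np, cv2, json
from scipy.spatial.transform import Rotation as R
from plant import manip, optics
class Cam:
    def __init__(s,n):
        p=optics.camera_params(n); s.f=240/np.tan(np.radians(p['vertical_fov']/2)); s.cx,s.cy=p['cx'],p['cy']; s.o=np.array(p['origin'])
        q=p['rotation']; s.R=R.from_quat([q[1],q[2],q[3],q[0]]).as_matrix()
    def ray(s,u,v): return s.R@np.array([(u-s.cx)/s.f,-(v-s.cy)/s.f,-1])
    def plane(s,u,v,z):
        d=s.ray(u,v); return s.o+d*(z-s.o[2])/d[2]
    def proj(s,P):
        c=s.R.T@(np.asarray(P)-s.o); return np.array([s.cx+s.f*c[0]/-c[2], s.cy-s.f*c[1]/-c[2]])
def tri(uv1,uv2,c1,c2):
    a,b=c1.ray(*uv1),c2.ray(*uv2)
    t=np.linalg.lstsq(np.c_[a,-b],c2.o-c1.o,rcond=None)[0]
    p,q=c1.o+a*t[0],c2.o+b*t[1]; return (p+q)/2,np.linalg.norm(p-q)
top,side=Cam('top'),Cam('side')
E
python3 - <<'E'
from h import *
st=manip.observe()
for P in([0,0,0],st['position']): print(top.proj(P),side.proj(P))
t=cv2.imread('pics/top0.png'); s=cv2.imread('pics/side0.png')
cv2.imwrite('pics/tz.png',cv2.resize(t[210:350,190:390],None,fx=4,fy=4,interpolation=cv2.INTER_CUBIC))
cv2.imwrite('pics/tz2.png',cv2.resize(t[190:330,320:520],None,fx=4,fy=4,interpolation=cv2.INTER_CUBIC))
cv2.imwrite('pics/sz.png',cv2.resize(s[150:350,230:400],None,fx=4,fy=3,interpolation=cv2.INTER_CUBIC))
E
```

```text
[337.94552665 491.96758689] [499.15648828 298.51085327]
[609.94234591 406.3414493 ] [465.67092817 125.6901679 ]
```

```bash
python3 - <<'E'
from h import *
t=cv2.imread('pics/top0.png'); s=cv2.imread('pics/side0.png')
for n,im in(('t',t),('s',s)):
    h=cv2.cvtColor(im,cv2.COLOR_BGR2HSV)
    m=cv2.inRange(h,(5,90,60),(18,255,255))
    for c in cv2.findContours(m,0,2)[0]:
        if cv2.contourArea(c)>150: print(n,cv2.contourArea(c),cv2.boundingRect(c),cv2.minAreaRect(c))
E
```

```text
t 1308.5 (0, 343, 24, 78) ((11.5, 381.5), (77.0, 23.0), 90.0)
t 1261.0 (205, 312, 85, 31) ((246.9214324951172, 326.7395935058594), (85.25965118408203, 16.278812408447266), 10.56101131439209)
s 1220.5 (319, 283, 49, 59) ((338.4405517578125, 308.3773498535156), (29.083202362060547, 67.49497985839844), 37.5685920715332)
s 231.0 (238, 179, 19, 21) ((247.0, 189.0), (20.0, 18.0), 90.0)
s 175.0 (604, 124, 36, 11) ((621.3599853515625, 128.47999572753906), (35.638179779052734, 7.9195966720581055), 8.130102157592773)
s 497.0 (508, 99, 67, 21) ((539.9969482421875, 110.37446594238281), (66.95744323730469, 13.051652908325195), 9.926244735717773)
s 1461.0 (268, 56, 175, 43) ((354.8851318359375, 77.646240234375), (178.66526794433594, 13.433808326721191), 10.080597877502441)
```

View pics/tz.png

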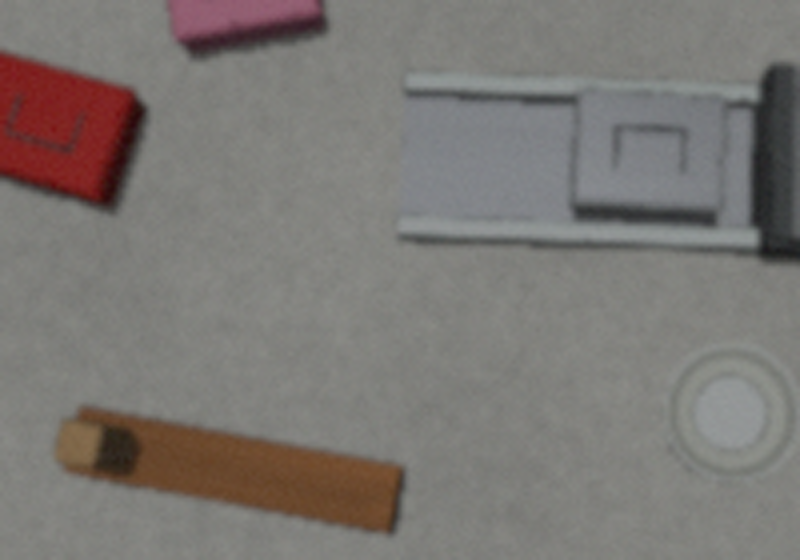

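View pics/tz2.png

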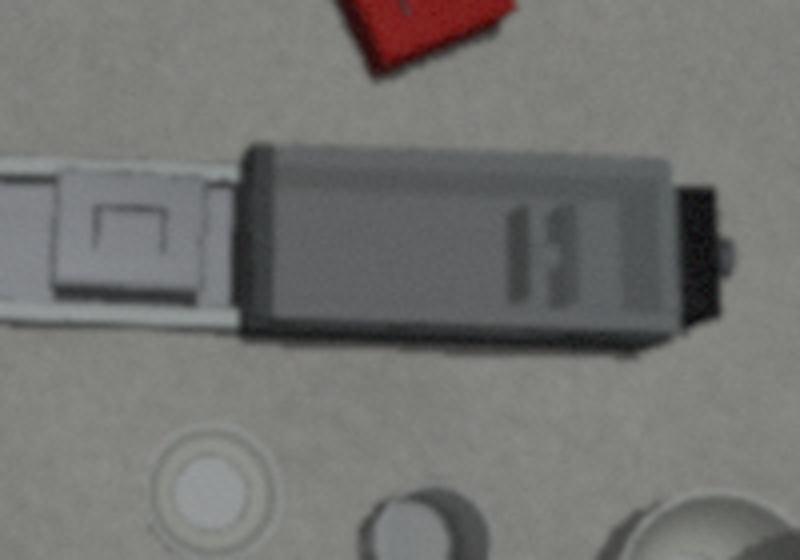

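View pics/sz.png

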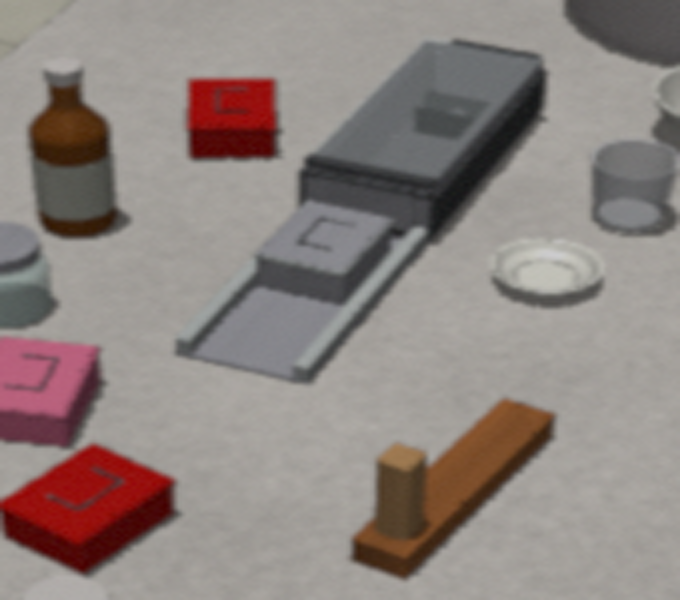

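```bash
python3 - <<'E'
from h import *
a=lambda x,y:(190+(x+.5)/4-.5,210+(y+.5)/4-.5)
b=lambda x,y:(320+(x+.5)/4-.5,190+(y+.5)/4-.5)
s=lambda x,y:(230+(x+.5)/4-.5,150+(y+.5)/3-.5)
f=lambda n,uv,z,c=top: print(n,np.round(c.plane(*uv,z)*1000,1))
f('grip',a(80,446),.115); f('grip side',s(401,457),.115,side)
print('tri',tri(a(80,446),s(401,457),top,side))
f('noseL',a(401,465),.03);f('noseR',a(388,531),.03);f('rearL',a(80,407),.03)
f('nose side top L',s(508,402),.03,side);f('nose side top R',s(553,415),.03,side)
f('rear low L',s(355,558),.0,side);f('rear low R',s(405,576),.0,side)
for n,uv in dict(rL0=a(406,73),rL1=a(755,87),rR0=a(400,222),rR1=a(757,233),rR0b=a(400,238)).items(): f(n,uv,.022)
for n,uv in dict(fl0=a(405,96),fl1=a(400,216)).items(): f(n,uv,.004)
for n,uv in dict(c00=b(243,148),c01=b(240,330),c10=b(668,160),c11=b(682,325)).items(): f(n,uv,.076)
for n,uv in dict(t00=b(55,170),t01=b(53,288),t10=b(206,174),t11=b(201,291)).items(): f(n,uv,.049)
f('buf face',b(508,255),.037);f('stop',b(578,255),.037)
f('side cTL',s(303,170),.076,side);f('side cTR',s(433,185),.076,side);f('side c far R',s(545,65),.076,side);f('side c far L',s(427,42),.076,side)
f('side rail0L',s(180,345),.022,side);f('side rail0R',s(310,368),.022,side)
f('buf side',s(413,112),.037,side);f('buf side',s(470,125),.037,side)
for n,uv in dict(t00=s(258,255),t01=s(348,275),t10=s(305,203),t11=s(393,222)).items(): f('tin side'+n,uv,.049,side)
E
```

```text
grip [371.  284.8 115. ]
grip side [371.1 289.5 115. ]
tri (array([0.37172408, 0.28588378, 0.11118779]), np.float64(0.0013191582159764266))
noseL [364.4 116.   30. ]
noseR [326.6 122.5  30. ]
rearL [394.9 306.4  30. ]
nose side top L [357.6 122.1  30. ]
nose side top R [325.  126.1  30. ]
rear low L [393.4 303.5   0. ]
rear low R [357.9 309.5   0. ]
rL0 [601.6 119.7  22. ]
rL1 [595.8 -94.9  22. ]
rR0 [509.  120.9  22. ]
rR1 [505.5 -95.   22. ]
rR0b [499.2 120.7  22. ]
fl0 [590.9 121.1   4. ]
fl1 [515.3 122.2   4. ]
c00 [595.3 -92.4  76. ]
c01 [488.3 -89.4  76. ]
c10 [ 591.6 -339.5   76. ]
c11 [ 495.  -341.8   76. ]
t00 [586.5  16.4  49. ]
t01 [515.1  17.1  49. ]
t10 [585.3 -73.9  49. ]
t11 [514.6 -70.3  49. ]
buf face [ 540.9 -255.4   37. ]
stop [ 541.5 -297.2   37. ]
side cTL [590.2 -81.8  76. ]
side cTR [493.5 -96.1  76. ]
side c far R [ 484.3 -325.6   76. ]
side c far L [ 586.3 -330.8   76. ]
side rail0L [592.9 130.6  22. ]
side rail0R [498.5 124.4  22. ]
buf side [ 569.1 -256.7   37. ]
buf side [ 519.3 -252.1   37. ]
tin sidet00 [581.8  21.   49. ]
tin sidet01 [511.7  23.4  49. ]
tin sidet10 [581.9 -65.7  49. ]
tin sidet11 [511.2 -62.9  49. ]
```

```bash
python3 - <<'E'
from h import *
g=cv2.cvtColor(cv2.imread('pics/top0.png'),cv2.COLOR_BGR2GRAY).astype(float)
def track(v0,w=6,z=.022,u0=296,u1=374,sgn=1):
    P=[]
    for u in range(u0,u1):
        col=g[v0-w:v0+w+1,u]; c=np.clip(col-np.percentile(col,50),0,None); P.append(top.plane(u,(c*np.arange(v0-w,v0+w+1)).sum()/c.sum(),z))
    P=np.array(P); k=np.polyfit(P[:,1],P[:,0],1); r=P[:,0]-np.polyval(k,P[:,1]); ok=abs(r)<2*r.std(); k=np.polyfit(P[ok,1],P[ok,0],1)
    print(v0,'slope',k[0],'x@.12',np.polyval(k,.12),'x@-.095',np.polyval(k,-.095),r.std())
track(231);track(268)
# chamber edges, buffer bands
c=cv2.Canny(cv2.resize(g[190:330,320:520].astype(np.uint8),None,fx=4,fy=4),30,80); 
l=cv2.HoughLinesP(c,1,np.pi/360,50,minLineLength=90,maxLineGap=15)
print(l[:,0][:20] if l is not None else None)
st=manip.observe(); print(R.from_quat(st['ee_rot'][[1,2,3,0]]).as_matrix().round(3))
# pusher edges: bar-top mask minAreaRect gave 10.56 deg in px
E
```

```text
231 slope 0.001372638515508976 x@.12 0.5967068794481082 x@-.095 0.5964117621672737 0.0013151817800091063
268 slope 0.04832973321342169 x@.12 0.5093298026870057 x@-.095 0.49893891004611995 0.001413315357778674
[[ 13 319 105 319]
 [231 179 232 306]]
[[-0.913 -0.408 -0.001]
 [-0.408  0.913  0.002]
 [ 0.     0.002 -1.   ]]
```

The geometry is consistent:
- **Pusher:** grip at (0.372, 0.286), pointing about 9.3° off −y.
- **Lane:** x ≈ 0.5485 + 0.022·(y + 0.097), with the hinge at y ≈ −0.098.

Now I move above the grip.

```bash
P='{"delta_pos":[-45.7,65.9,0.5],"angular":[0,0,0.583],"hand":100}'; python3 -m pendant '[{"delta_pos":[-45.7,65.9,0.5],"angular":[0,0,0.583],"hand":100},{"delta_pos":[-45.7,65.9,0.5],"angular":[0,0,0.583],"hand":100},{"delta_pos":[-45.7,65.9,0.5],"angular":[0,0,0.583],"hand":100},{"delta_pos":[-45.7,65.9,0.5],"angular":[0,0,0.583],"hand":100},{"delta_pos":[-45.7,65.9,0.5],"angular":[0,0,0.583],"hand":100},{"delta_pos":[-45.7,65.9,0.5],"angular":[0,0,0.583],"hand":100},{"delta_pos":[-45.7,65.9,0.5],"angular":[0,0,0.583],"hand":100},{"delta_pos":[-45.7,65.9,0.5],"angular":[0,0,0.583],"hand":100},{"delta_pos":[-45.7,65.9,0.5],"angular":[0,0,0.583],"hand":100},{"delta_pos":[-45.7,65.9,0.5],"angular":[0,0,0.583],"hand":100},{"delta_pos":[-45.7,65.9,0.5],"angular":[0,0,0.583],"hand":100},{"delta_pos":[-45.7,65.9,0.5],"angular":[0,0,0.583],"hand":100},{"delta_pos":[-45.7,65.9,0.5],"angular":[0,0,0.583],"hand":100},{"delta_pos":[-45.7,65.9,0.5],"angular":[0,0,0.583],"hand":100},{"delta_pos":[-45.7,65.9,0.5],"angular":[0,0,0.583],"hand":100},{"delta_pos":[-45.7,65.9,0.5],"angular":[0,0,0.583],"hand":100},{"delta_pos":[-45.7,65.9,0.5],"angular":[0,0,0.583],"hand":100},{"delta_pos":[-45.7,65.9,0.5],"angular":[0,0,0.583],"hand":100},{"delta_pos":[-45.7,65.9,0.5],"angular":[0,0,0.583],"hand":100},{"delta_pos":[-45.7,65.9,0.5],"angular":[0,0,0.583],"hand":100}]'
cat >> h.py <<'E'
def goal(p,yang):
    """tool-frame cm shift + rotvec to reach TCP p, pointing down, tool y at yang deg (mod 180)"""
    s=manip.observe(); M=R.from_quat(s['ee_rot'][[1,2,3,0]]).as_matrix()
    a=np.radians(yang); y=np.array([np.cos(a),np.sin(a),0]); y*=np.sign(y@M[:,1]); z=np.array([0,0,-1.]); T=np.c_[np.cross(y,z),y,z]
    print('t',s['time'],'pos',s['position'].round(4),'F',s['ft_force'].round(2),'M',s['wrist_torque'].round(2),'open',round(s['opening'],4),'yang',np.degrees(np.arctan2(M[1,1],M[0,1])).round(2))
    print('cm',(M.T@(np.array(p)-s['position'])*100).round(2),'rv',R.from_matrix(M.T@T).as_rotvec().round(4))
E
python3 - <<'E'
from h import *
goal([.372,.2865,.070],80.7)
cv2.imwrite('pics/t1.png',optics.grab_frame('top')[200:420,120:420].repeat(2,0).repeat(2,1))
E
```

```text
time: 2.1
position: [0.3726, 0.2854, 0.2012]
ee_rot: [-0.001, 0.082, 0.997, 0.001]
ft_force: [0.0, 0.0, -0.2]
opening: 0.0855
t 2.1 pos [0.3726 0.2854 0.2012] F [ 0.01  0.03 -0.17] M [-0.03  0.02 -0.1 ] open 0.0855 yang 80.62
cm [ 0.06  0.08 13.12] rv [ 0.0011 -0.0011 -0.0014]
```

```bash
python3 -m pendant '[{"delta_pos":[0.06,0.08,3],"angular":[0,0,0],"hand":100},{"delta_pos":[0.06,0.08,6],"angular":[0,0,0],"hand":100},{"delta_pos":[0.06,0.08,9],"angular":[0,0,0],"hand":100},{"delta_pos":[0.06,0.08,11],"angular":[0,0,0],"hand":100},{"delta_pos":[0.06,0.08,12.2],"angular":[0,0,0],"hand":100},{"delta_pos":[0.06,0.08,13.1],"angular":[0,0,0],"hand":100},{"delta_pos":[0.06,0.08,13.1],"angular":[0,0,0],"hand":100}]'
python3 - <<'E'
from h import *
goal([.372,.2865,.070],80.7)
cv2.imwrite('pics/s1.png',cv2.resize(optics.grab_frame('side')[220:370,260:420],None,fx=4,fy=4))
E
```

```text
time: 2.85
position: [0.3718, 0.2854, 0.0698]
ee_rot: [-0.001, 0.082, 0.997, 0.0]
ft_force: [1.1, -0.2, -0.3]
opening: 0.0858
t 2.85 pos [0.3718 0.2854 0.0698] F [ 1.1  -0.16 -0.29] M [ 0.    0.01 -0.02] open 0.0858 yang 80.56
cm [-0.01  0.11 -0.02] rv [ 0.0004 -0.0017 -0.0025]
```

View pics/s1.png

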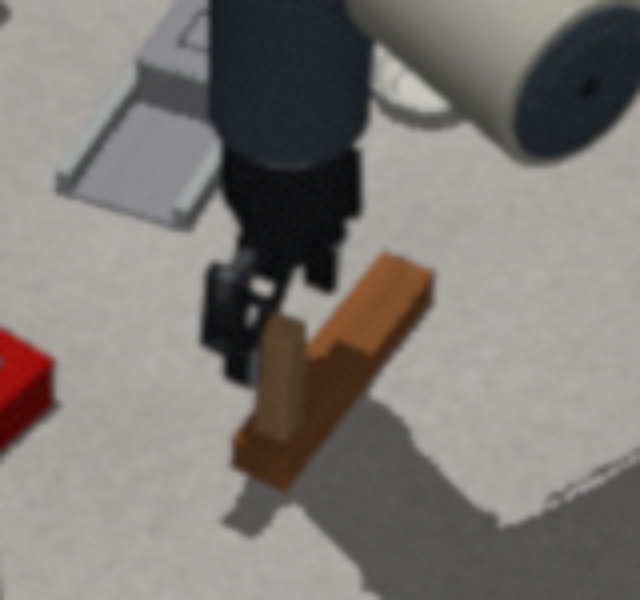

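```bash
python3 - <<'E'
from h import *
s=manip.observe(); M=R.from_quat(s['ee_rot'][[1,2,3,0]]).as_matrix(); p=s['position']
f=lambda P:((side.proj(P)-[260,220])*4).round()
print('tcp',f(p),'y+',f(p+M[:,1]*.043-M[:,2]*.013),'y-',f(p-M[:,1]*.043-M[:,2]*.013))
print('back+',f(p+M[:,1]*.057-M[:,2]*.03),f(p-M[:,1]*.057-M[:,2]*.03), 'x axis',M[:,0])
for P in([.372,.2865,.115],[.372,.2865,.03]): print(f(P))
t=optics.grab_frame('top')
cv2.imwrite('pics/t2.png',cv2.resize(t[240:400,150:350],None,fx=4,fy=3.5))
E
```

```text
tcp [278. 375.] y+ [242. 405.] y- [314. 317.]
back+ [230. 401.] [327. 283.] x axis [-9.86503696e-01  1.63737246e-01  7.56078051e-04]
[280. 324.]
[277. 421.]
```

View pics/t2.png

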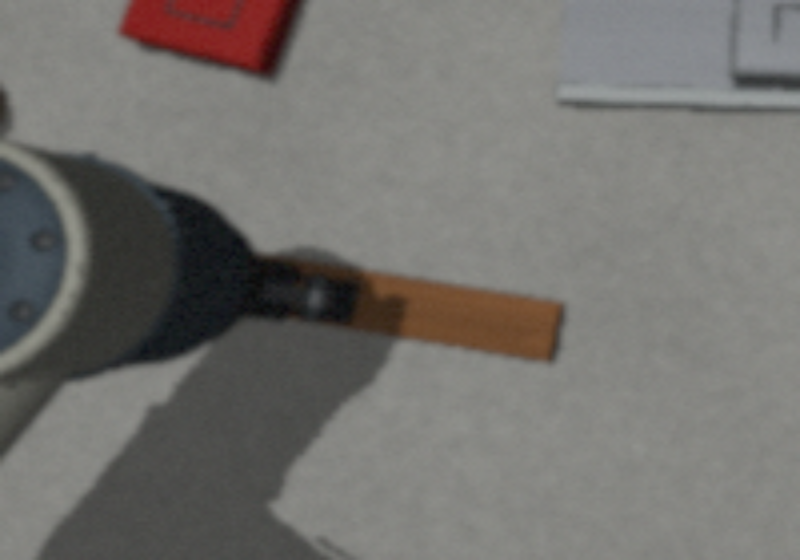

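The post sits between the fingers, and the projected TCP at (278,375) falls on it in the crop. I close the gripper.

```bash
python3 -m pendant '[{"delta_pos":[0,0,0],"angular":[0,0,0],"hand":0},{"delta_pos":[0,0,0],"angular":[0,0,0],"hand":0},{"delta_pos":[0,0,0],"angular":[0,0,0],"hand":0},{"delta_pos":[0,0,0],"angular":[0,0,0],"hand":0},{"delta_pos":[0,0,0],"angular":[0,0,0],"hand":0},{"delta_pos":[0,0,0],"angular":[0,0,0],"hand":0},{"delta_pos":[0,0,0],"angular":[0,0,0],"hand":0},{"delta_pos":[0,0,0],"angular":[0,0,0],"hand":0}]' 70
python3 - <<'E'
from h import *
goal([.3718,.2865,.130],80.7)
E
```

```text
time: 3.75
position: [0.3728, 0.2865, 0.0715]
ee_rot: [0.0, 0.082, 0.997, 0.001]
ft_force: [-0.2, -2.8, 4.9]
opening: 0.0222
t 3.75 pos [0.3728 0.2865 0.0715] F [-0.19 -2.8   4.85] M [-0.52  0.1  -0.05] open 0.0222 yang 80.6
cm [ 0.1  -0.   -5.85] rv [ 0.0028  0.0004 -0.0018]
```

```bash
python3 -m pendant '[{"delta_pos":[0,0,-1],"angular":[0,0,0],"hand":0},{"delta_pos":[0,0,-2],"angular":[0,0,0],"hand":0},{"delta_pos":[0,0,-3],"angular":[0,0,0],"hand":0},{"delta_pos":[0,0,-4],"angular":[0,0,0],"hand":0},{"delta_pos":[0,0,-5],"angular":[0,0,0],"hand":0},{"delta_pos":[0,0,-5.5],"angular":[0,0,0],"hand":0},{"delta_pos":[0,0,-5.5],"angular":[0,0,0],"hand":0}]'
python3 - <<'E'
from h import *
goal([.5554,.215,.127],88.7)
cv2.imwrite('pics/s3.png',cv2.resize(optics.grab_frame('side')[180:350,240:420],None,fx=4,fy=3.5))
E
```

```text
time: 4.45
position: [0.3731, 0.2869, 0.1274]
ee_rot: [0.001, 0.082, 0.997, 0.002]
ft_force: [-0.3, 0.8, -2.3]
opening: 0.0225
t 4.45 pos [0.3731 0.2869 0.1274] F [-0.35  0.84 -2.25] M [0.12 0.   0.02] open 0.0225 yang 80.6
cm [-19.16  -4.11   0.05] rv [ 0.0043  0.0015 -0.1413]
```

View pics/s3.png

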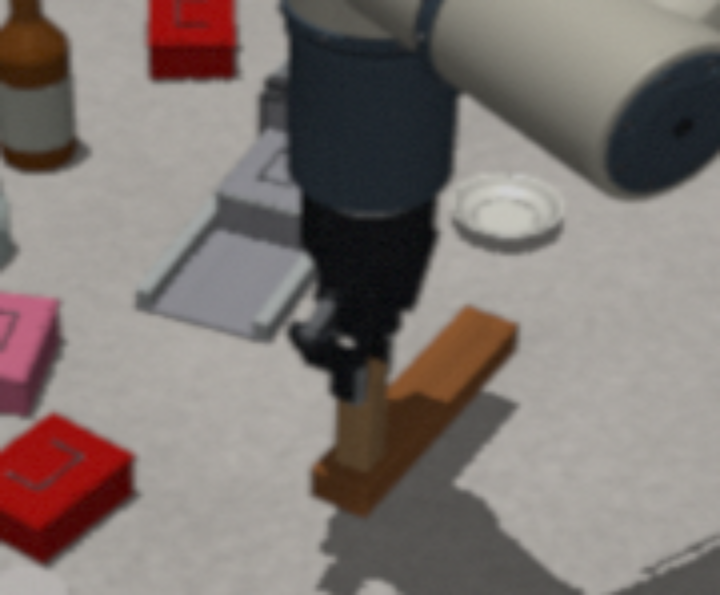

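```bash
python3 - <<'E'
from h import *
goal([.40,.210,.130],88.7)
goal([.5553,.210,.130],88.7)
a=lambda x,y:(190+(x+.5)/4-.5,210+(y+.5)/4-.5)
print(top.plane(*a(103,203),.045),top.plane(*a(138,93),.045))
E
```

```text
t 4.5 pos [0.3727 0.2865 0.1267] F [-0.58  0.22 -2.6 ] M [0.12 0.03 0.03] open 0.0225 yang 80.6
cm [-3.94 -7.1  -0.35] rv [ 0.0034  0.0007 -0.1415]
t 4.5 pos [0.3727 0.2865 0.1267] F [-0.58  0.22 -2.6 ] M [0.12 0.03 0.03] open 0.0225 yang 80.6
cm [-19.26  -4.57  -0.33] rv [ 0.0034  0.0007 -0.1415]
[0.51451027 0.29656452 0.045     ] [0.58173768 0.27941453 0.045     ]
```

```bash
python3 -m pendant '[{"delta_pos":[-1.3,-2.4,-0.4],"angular":[0.003,0,-0.05],"hand":0},{"delta_pos":[-2.6,-4.8,-0.4],"angular":[0.003,0,-0.1],"hand":0},{"delta_pos":[-3.9,-7.1,-0.4],"angular":[0.003,0,-0.141],"hand":0},{"delta_pos":[-6.5,-6.7,-0.4],"angular":[0.003,0,-0.141],"hand":0},{"delta_pos":[-9.5,-6.2,-0.4],"angular":[0.003,0,-0.141],"hand":0},{"delta_pos":[-12.5,-5.7,-0.4],"angular":[0.003,0,-0.141],"hand":0},{"delta_pos":[-15.5,-5.2,-0.4],"angular":[0.003,0,-0.141],"hand":0},{"delta_pos":[-17.8,-4.8,-0.4],"angular":[0.003,0,-0.141],"hand":0},{"delta_pos":[-19.3,-4.6,-0.4],"angular":[0.003,0,-0.141],"hand":0},{"delta_pos":[-19.3,-4.6,-0.4],"angular":[0.003,0,-0.141],"hand":0},{"delta_pos":[-19.3,-4.6,-0.4],"angular":[0.003,0,-0.141],"hand":0}]'
python3 - <<'E'
from h import *
goal([.5553,.210,.0765],88.7)
cv2.imwrite('pics/s4.png',cv2.resize(optics.grab_frame('side')[180:350,240:420],None,fx=4,fy=3.5))
t=optics.grab_frame('top')
cv2.imwrite('pics/t4.png',cv2.resize(t[190:330,200:400],None,fx=4,fy=4))
E
```

```text
time: 5.6
position: [0.555, 0.2093, 0.1296]
ee_rot: [-0.001, 0.012, 1.0, -0.0]
ft_force: [-0.3, -0.9, -1.9]
opening: 0.0224
t 5.6 pos [0.555  0.2093 0.1296] F [-0.28 -0.95 -1.91] M [ 0.1   0.06 -0.06] open 0.0224 yang 88.64
cm [-0.03  0.07  5.31] rv [-0.0006 -0.0013 -0.001 ]
```

View pics/s4.png

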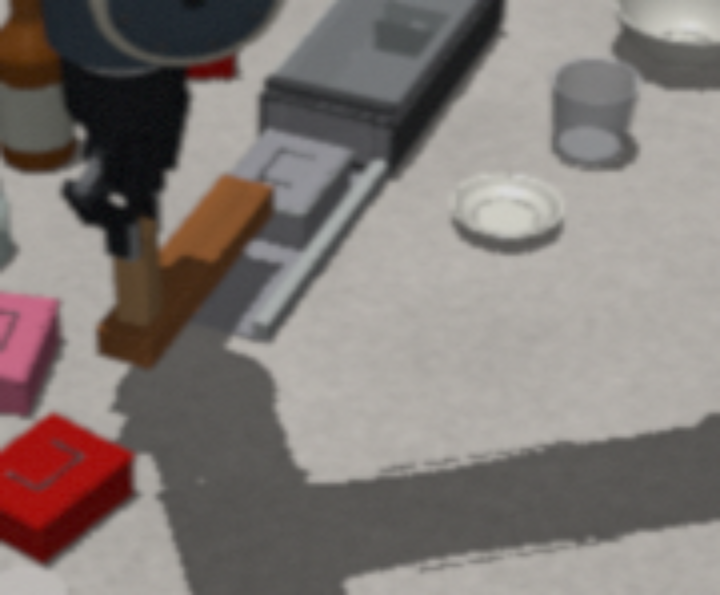

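View pics/t4.png

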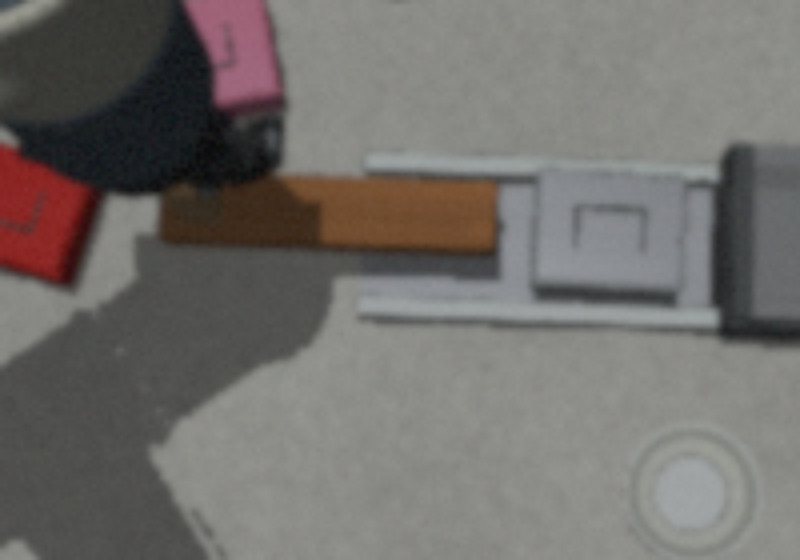

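```bash
python3 - <<'E'
from h import *
c=lambda x,y:(200+(x+.5)/4-.5,190+(y+.5)/4-.5)
for p in((497,180),(495,252),(163,240)): print(top.plane(*c(*p),.088).round(4))
E
```

```text
[0.5717 0.0395 0.088 ]
[0.5296 0.0401 0.088 ]
[0.5338 0.2305 0.088 ]
```

```bash
python3 -m pendant '[{"delta_pos":[0,0.07,1.5],"angular":[0,0,0],"hand":0},{"delta_pos":[0,0.07,3],"angular":[0,0,0],"hand":0},{"delta_pos":[0,0.07,4],"angular":[0,0,0],"hand":0},{"delta_pos":[0,0.07,4.6],"angular":[0,0,0],"hand":0},{"delta_pos":[0,0.07,5],"angular":[0,0,0],"hand":0},{"delta_pos":[0,0.07,5.2],"angular":[0,0,0],"hand":0},{"delta_pos":[0,0.07,5.3],"angular":[0,0,0],"hand":0},{"delta_pos":[0,0.07,5.3],"angular":[0,0,0],"hand":0}]'
python3 - <<'E'
from h import *
goal([.5511,.02,.0765],88.7)
goal([.5485+.022*(.02+.097),.02,.0765],88.7)
E
```

```text
time: 6.5
position: [0.555, 0.2104, 0.0776]
ee_rot: [0.0, 0.011, 1.0, 0.0]
ft_force: [-0.3, -0.9, -2.1]
opening: 0.0228
t 6.5 pos [0.555  0.2104 0.0776] F [-0.28 -0.92 -2.08] M [ 0.12 -0.02 -0.02] open 0.0228 yang 88.69
cm [ -0.05 -19.04   0.11] rv [ 0.0002  0.0003 -0.0002]
t 6.5 pos [0.555  0.2104 0.0776] F [-0.28 -0.92 -2.08] M [ 0.12 -0.02 -0.02] open 0.0228 yang 88.69
cm [ -0.04 -19.04   0.11] rv [ 0.0002  0.0003 -0.0002]
```

```bash
python3 -m pendant '[{"delta_pos":[0,-0.4,0.1],"angular":[0,0,0],"hand":0},{"delta_pos":[0,-0.8,0.1],"angular":[0,0,0],"hand":0},{"delta_pos":[0,-1.1,0.1],"angular":[0,0,0],"hand":0},{"delta_pos":[0,-1.3,0.1],"angular":[0,0,0],"hand":0},{"delta_pos":[0,-1.4,0.1],"angular":[0,0,0],"hand":0},{"delta_pos":[0,-1.5,0.1],"angular":[0,0,0],"hand":0},{"delta_pos":[0,-1.6,0.1],"angular":[0,0,0],"hand":0},{"delta_pos":[0,-1.7,0.1],"angular":[0,0,0],"hand":0},{"delta_pos":[0,-1.8,0.1],"angular":[0,0,0],"hand":0},{"delta_pos":[0,-1.9,0.1],"angular":[0,0,0],"hand":0},{"delta_pos":[0,-2.0,0.1],"angular":[0,0,0],"hand":0},{"delta_pos":[0,-2.1,0.1],"angular":[0,0,0],"hand":0},{"delta_pos":[0,-2.2,0.1],"angular":[0,0,0],"hand":0},{"delta_pos":[0,-2.3,0.1],"angular":[0,0,0],"hand":0},{"delta_pos":[0,-2.4,0.1],"angular":[0,0,0],"hand":0},{"delta_pos":[0,-2.5,0.1],"angular":[0,0,0],"hand":0},{"delta_pos":[0,-2.6,0.1],"angular":[0,0,0],"hand":0},{"delta_pos":[0,-2.7,0.1],"angular":[0,0,0],"hand":0},{"delta_pos":[0,-2.8,0.1],"angular":[0,0,0],"hand":0},{"delta_pos":[0,-2.9,0.1],"angular":[0,0,0],"hand":0}]'
python3 - <<'E'
from h import *
goal([.5522,.06,.0765],88.7)
t=optics.grab_frame('top')
cv2.imwrite('pics/t5.png',cv2.resize(t[190:330,200:400],None,fx=4,fy=4))
E
```

```text
time: 8.5
position: [0.5545, 0.1814, 0.0767]
ee_rot: [0.0, 0.011, 1.0, 0.0]
ft_force: [-0.1, 2.9, -0.9]
opening: 0.0226
t 8.5 pos [0.5545 0.1814 0.0767] F [-0.07  2.87 -0.93] M [ 0.93  0.05 -0.02] open 0.0226 yang 88.7
cm [ -0.05 -12.14   0.02] rv [ 0.0005  0.0006 -0.    ]
```

View pics/t5.png

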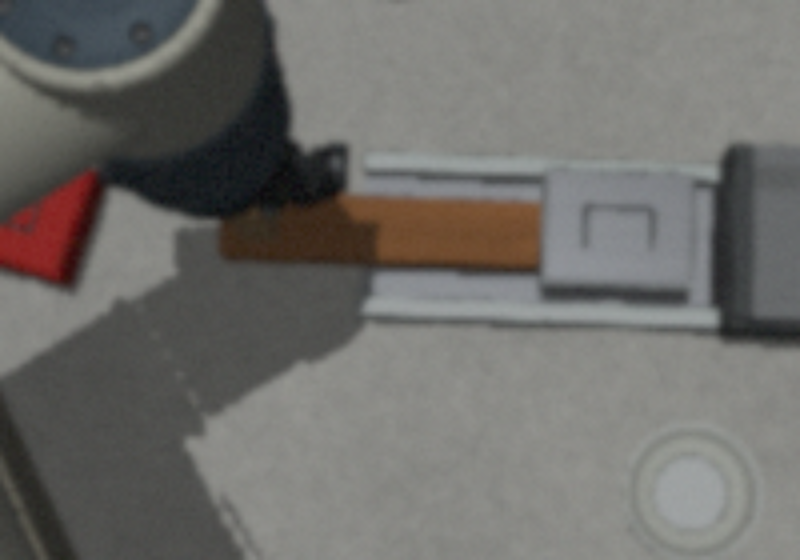

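```bash
python3 -m pendant '[{"delta_pos":[0,-0.15,0],"angular":[0,0,0],"hand":0},{"delta_pos":[0,-0.35,0],"angular":[0,0,0],"hand":0},{"delta_pos":[0,-0.6,0],"angular":[0,0,0],"hand":0},{"delta_pos":[0,-0.9,0],"angular":[0,0,0],"hand":0},{"delta_pos":[0,-1.25,0],"angular":[0,0,0],"hand":0},{"delta_pos":[0,-1.6,0],"angular":[0,0,0],"hand":0},{"delta_pos":[0,-1.95,0],"angular":[0,0,0],"hand":0},{"delta_pos":[0,-2.3,0],"angular":[0,0,0],"hand":0},{"delta_pos":[0,-2.65,0],"angular":[0,0,0],"hand":0},{"delta_pos":[0,-3.0,0],"angular":[0,0,0],"hand":0},{"delta_pos":[0,-3.35,0],"angular":[0,0,0],"hand":0},{"delta_pos":[0,-3.7,0],"angular":[0,0,0],"hand":0},{"delta_pos":[0,-4.05,0],"angular":[0,0,0],"hand":0},{"delta_pos":[0,-4.4,0],"angular":[0,0,0],"hand":0},{"delta_pos":[0,-4.75,0],"angular":[0,0,0],"hand":0},{"delta_pos":[0,-5.1,0],"angular":[0,0,0],"hand":0},{"delta_pos":[0,-5.45,0],"angular":[0,0,0],"hand":0},{"delta_pos":[0,-5.8,0],"angular":[0,0,0],"hand":0},{"delta_pos":[0,-6.1,0],"angular":[0,0,0],"hand":0},{"delta_pos":[0,-6.3,0],"angular":[0,0,0],"hand":0}]'
python3 - <<'E'
from h import *
goal([.5511,.02,.0765],88.7)
t=optics.grab_frame('top')
cv2.imwrite('pics/t6.png',cv2.resize(t[190:330,300:500],None,fx=4,fy=4))
E
```

```text
time: 10.55
position: [0.5529, 0.1179, 0.0767]
ee_rot: [0.0, 0.011, 1.0, 0.0]
ft_force: [-0.3, 1.5, -0.1]
opening: 0.0225
t 10.55 pos [0.5529 0.1179 0.0767] F [-0.28  1.5  -0.11] M [1.21 0.02 0.01] open 0.0225 yang 88.68
cm [-0.04 -9.79  0.02] rv [ 0.0002  0.0004 -0.0003]
```

View pics/t6.png

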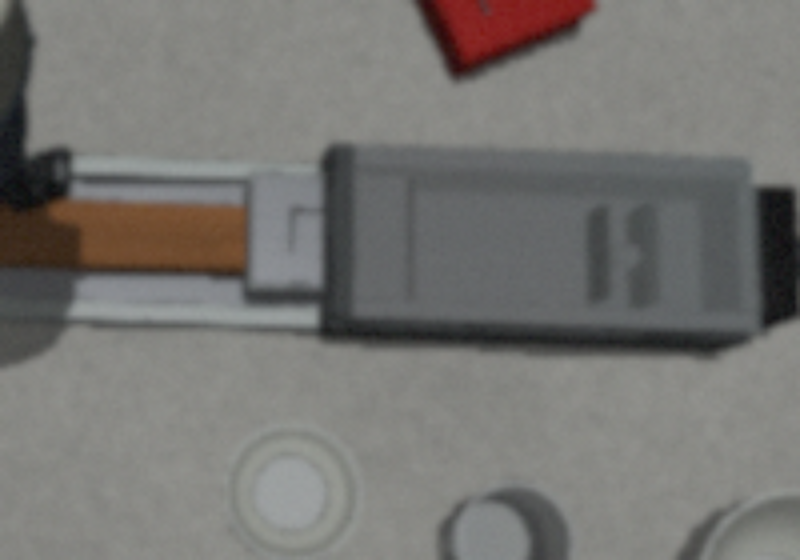

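```bash
python3 -m pendant '[{"delta_pos":[0,-0.2,0],"angular":[0,0,0],"hand":0},{"delta_pos":[0,-0.5,0],"angular":[0,0,0],"hand":0},{"delta_pos":[0,-0.9,0],"angular":[0,0,0],"hand":0},{"delta_pos":[0,-1.4,0],"angular":[0,0,0],"hand":0},{"delta_pos":[0,-1.9,0],"angular":[0,0,0],"hand":0},{"delta_pos":[0,-2.4,0],"angular":[0,0,0],"hand":0},{"delta_pos":[0,-2.9,0],"angular":[0,0,0],"hand":0},{"delta_pos":[0,-3.4,0],"angular":[0,0,0],"hand":0},{"delta_pos":[0,-3.9,0],"angular":[0,0,0],"hand":0},{"delta_pos":[0,-4.4,0],"angular":[0,0,0],"hand":0},{"delta_pos":[0,-4.9,0],"angular":[0,0,0],"hand":0},{"delta_pos":[0,-5.4,0],"angular":[0,0,0],"hand":0},{"delta_pos":[0,-5.9,0],"angular":[0,0,0],"hand":0},{"delta_pos":[0,-6.4,0],"angular":[0,0,0],"hand":0},{"delta_pos":[0,-6.9,0],"angular":[0,0,0],"hand":0},{"delta_pos":[0,-7.4,0],"angular":[0,0,0],"hand":0},{"delta_pos":[0,-7.9,0],"angular":[0,0,0],"hand":0},{"delta_pos":[0,-8.3,0],"angular":[0,0,0],"hand":0},{"delta_pos":[0,-8.6,0],"angular":[0,0,0],"hand":0},{"delta_pos":[0,-8.8,0],"angular":[0,0,0],"hand":0}]'
python3 - <<'E'
from h import *
goal([.5508,.005,.0765],88.7)
t=optics.grab_frame('top')
cv2.imwrite('pics/t7.png',cv2.resize(t[190:330,300:500],None,fx=4,fy=4))
E
```

```text
time: 12.6
position: [0.5508, 0.0294, 0.0766]
ee_rot: [0.0, 0.012, 1.0, -0.0]
ft_force: [-1.1, 2.6, -1.6]
opening: 0.0224
t 12.6 pos [0.5508 0.0294 0.0766] F [-1.07  2.61 -1.61] M [ 1.18 -0.02 -0.03] open 0.0224 yang 88.67
cm [-0.06 -2.44  0.01] rv [-0.      0.0002 -0.0006]
```

View pics/t7.png

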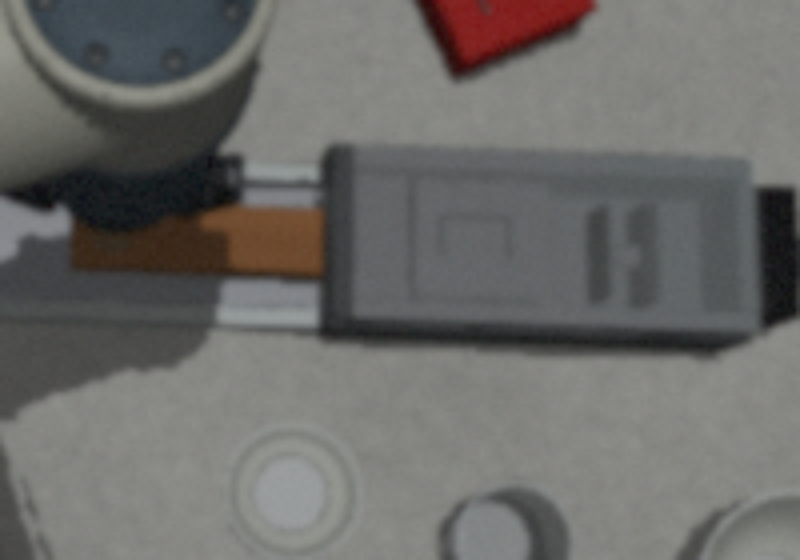

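```bash
python3 -m pendant '[{"delta_pos":[0,-0.2,0],"angular":[0,0,0],"hand":0},{"delta_pos":[0,-0.4,0],"angular":[0,0,0],"hand":0},{"delta_pos":[0,-0.6,0],"angular":[0,0,0],"hand":0},{"delta_pos":[0,-0.8,0],"angular":[0,0,0],"hand":0},{"delta_pos":[0,-1.0,0],"angular":[0,0,0],"hand":0},{"delta_pos":[0,-1.2,0],"angular":[0,0,0],"hand":0},{"delta_pos":[0,-1.4,0],"angular":[0,0,0],"hand":0},{"delta_pos":[0,-1.6,0],"angular":[0,0,0],"hand":0}]'
python3 -m pendant '[{"delta_pos":[0,-0.1,0],"angular":[0,0,0],"hand":0},{"delta_pos":[0,-0.2,0],"angular":[0,0,0],"hand":0},{"delta_pos":[0,-0.3,0],"angular":[0,0,0],"hand":0},{"delta_pos":[0,-0.4,0],"angular":[0,0,0],"hand":0}]'
python3 - <<'E'
from h import *
goal([.5508,.005,.0765],88.7)
E
```

```text
time: 13.45
position: [0.5502, 0.0129, 0.0765]
ee_rot: [-0.0, 0.012, 1.0, -0.0]
ft_force: [0.0, 1.7, -2.4]
opening: 0.0223
time: 13.85
position: [0.5501, 0.0089, 0.0764]
ee_rot: [-0.0, 0.012, 1.0, -0.0]
ft_force: [-0.1, 1.7, -2.3]
opening: 0.0224
t 13.85 pos [0.5501 0.0089 0.0764] F [-0.06  1.69 -2.28] M [ 1.06 -0.09  0.03] open 0.0224 yang 88.66
cm [-0.08 -0.39 -0.01] rv [-0.0003 -0.0004 -0.0007]
```

```bash
python3 -m pendant '[{"delta_pos":[0,-0.1,0],"angular":[0,0,0],"hand":0},{"delta_pos":[0,-0.2,0],"angular":[0,0,0],"hand":0},{"delta_pos":[0,-0.3,0],"angular":[0,0,0],"hand":0}]'
python3 -m pendant '[{"delta_pos":[0,-0.1,0],"angular":[0,0,0],"hand":0},{"delta_pos":[0,-0.2,0],"angular":[0,0,0],"hand":0}]'
python3 - <<'E'
from h import *
goal([.5508,.005,.0765],88.7)
E
python3 -m pendant '[{"delta_pos":[0,-0.1,0],"angular":[0,0,0],"hand":0},{"delta_pos":[0,-0.2,0],"angular":[0,0,0],"hand":0}]'
python3 - <<'E'
from h import *
goal([.5508,.005,.0765],88.7)
E
```

```text
time: 14.15
position: [0.55, 0.0058, 0.0765]
ee_rot: [-0.0, 0.012, 1.0, -0.0]
ft_force: [-0.7, 1.4, -2.1]
opening: 0.0227
time: 14.35
position: [0.5499, 0.0037, 0.0764]
ee_rot: [-0.0, 0.012, 1.0, -0.0]
ft_force: [1.1, 1.4, -2.5]
opening: 0.0222
t 14.35 pos [0.5499 0.0037 0.0764] F [ 1.12  1.43 -2.46] M [ 1.05 -0.    0.03] open 0.0222 yang 88.66
cm [-0.09  0.13 -0.01] rv [-0.0003 -0.0005 -0.0007]
time: 14.55
position: [0.5499, 0.0016, 0.0764]
ee_rot: [-0.0, 0.012, 1.0, -0.0]
ft_force: [0.1, 1.4, -2.0]
opening: 0.0223
t 14.55 pos [0.5499 0.0016 0.0764] F [ 0.11  1.39 -2.01] M [ 1.01 -0.05  0.  ] open 0.0223 yang 88.66
cm [-0.09  0.34 -0.01] rv [-0.0003 -0.0005 -0.0007]
```

```bash
for i in 1; do python3 -m pendant '[{"delta_pos":[0,-0.1,0],"angular":[0,0,0],"hand":0},{"delta_pos":[0,-0.2,0],"angular":[0,0,0],"hand":0}]'; done
python3 - <<'E'
from h import *
goal([.5508,.005,.0765],88.7)
t=optics.grab_frame('top')
cv2.imwrite('pics/t8.png',cv2.resize(t[190:330,300:500],None,fx=4,fy=4))
E
```

```text
time: 14.75
position: [0.5498, -0.0005, 0.0764]
ee_rot: [-0.0, 0.012, 1.0, -0.0]
ft_force: [-0.0, 1.5, -2.4]
opening: 0.0224
t 14.75 pos [ 5.498e-01 -5.000e-04  7.640e-02] F [-0.02  1.47 -2.41] M [ 1.01  0.02 -0.  ] open 0.0224 yang 88.66
cm [-0.09  0.55 -0.01] rv [-0.0003 -0.0004 -0.0007]
```

View pics/t8.png

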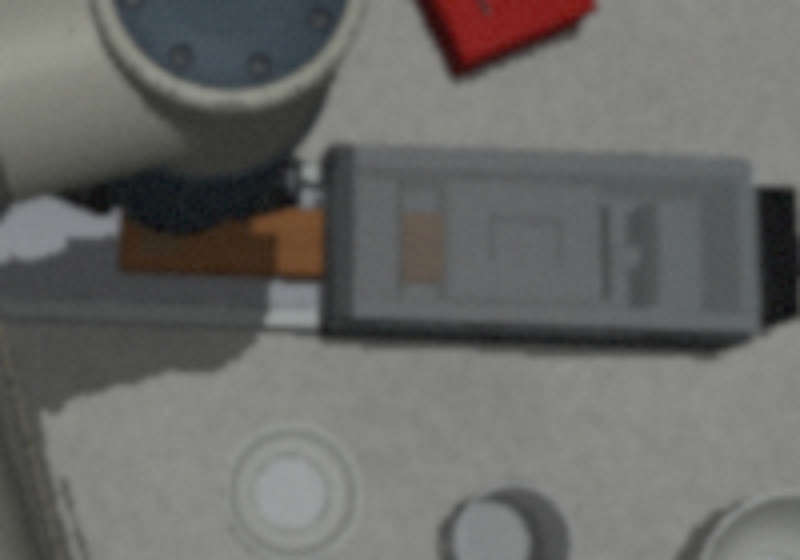

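```bash
python3 - <<'E'
from h import *
c=lambda x,y:(300+(x+.5)/4-.5,190+(y+.5)/4-.5)
for n,x,z in(('tin front',601,.049),('tin rear',444,.049),('buf',587,.037),('bufback',610,.037),('bufvisible',612,.037)): print(n,top.plane(*c(x,240),z).round(4))
E
python3 -m pendant '[{"delta_pos":[0,-0.1,0],"angular":[0,0,0],"hand":0},{"delta_pos":[0,-0.2,0],"angular":[0,0,0],"hand":0}]'
python3 -m pendant '[{"delta_pos":[0,-0.1,0],"angular":[0,0,0],"hand":0},{"delta_pos":[0,-0.2,0],"angular":[0,0,0],"hand":0}]'
```

```text
tin front [ 0.5479 -0.2601  0.049 ]
tin rear [ 0.5466 -0.1672  0.049 ]
buf [ 0.55   -0.2552  0.037 ]
bufback [ 0.5502 -0.269   0.037 ]
bufvisible [ 0.5502 -0.2702  0.037 ]
time: 15.0
position: [0.5497, -0.0027, 0.0764]
ee_rot: [-0.0, 0.012, 1.0, -0.0]
ft_force: [-0.4, 1.6, -3.2]
opening: 0.0221
time: 15.2
position: [0.5499, -0.0043, 0.0766]
ee_rot: [-0.0, 0.012, 1.0, 0.0]
ft_force: [0.2, 5.2, 0.2]
opening: 0.0222
```

```bash
python3 -m pendant '[{"delta_pos":[0,-0.1,0],"angular":[0,0,0],"hand":0},{"delta_pos":[0,-0.1,0],"angular":[0,0,0],"hand":0}]'
python3 - <<'E'
from h import *
goal([.5508,.005,.0765],88.7)
E
```

```text
time: 15.4
position: [0.55, -0.0047, 0.0767]
ee_rot: [0.0, 0.012, 1.0, 0.001]
ft_force: [0.3, 5.7, 0.3]
opening: 0.0223
t 15.4 pos [ 0.55   -0.0047  0.0767] F [0.3  5.74 0.26] M [ 2.17  0.14 -0.08] open 0.0223 yang 88.64
cm [-0.05  0.97  0.03] rv [ 0.0016  0.0006 -0.001 ]
```

```bash
python3 -m pendant '[{"delta_pos":[0,-0.1,0],"angular":[0,0,0],"hand":0},{"delta_pos":[0,-0.1,0],"angular":[0,0,0],"hand":0}]'
python3 -m pendant '[{"delta_pos":[0,-0.1,0],"angular":[0,0,0],"hand":0},{"delta_pos":[0,-0.1,0],"angular":[0,0,0],"hand":0}]'
python3 - <<'E'
from h import *
goal([.5508,.005,.0765],88.7)
t=optics.grab_frame('top')
cv2.imwrite('pics/t9.png',cv2.resize(t[190:330,300:500],None,fx=4,fy=4))
E
```

```text
time: 15.6
position: [0.5502, -0.005, 0.0769]
ee_rot: [0.001, 0.012, 1.0, 0.001]
ft_force: [-1.4, 6.2, -1.2]
opening: 0.0223
time: 15.8
position: [0.5503, -0.0052, 0.0771]
ee_rot: [0.001, 0.012, 1.0, 0.002]
ft_force: [-0.3, 6.3, 0.1]
opening: 0.0226
t 15.8 pos [ 0.5503 -0.0052  0.0771] F [-0.34  6.32  0.08] M [ 2.46  0.3  -0.08] open 0.0226 yang 88.63
cm [-0.03  1.02  0.07] rv [ 0.0044  0.0016 -0.0013]
```

View pics/t9.png

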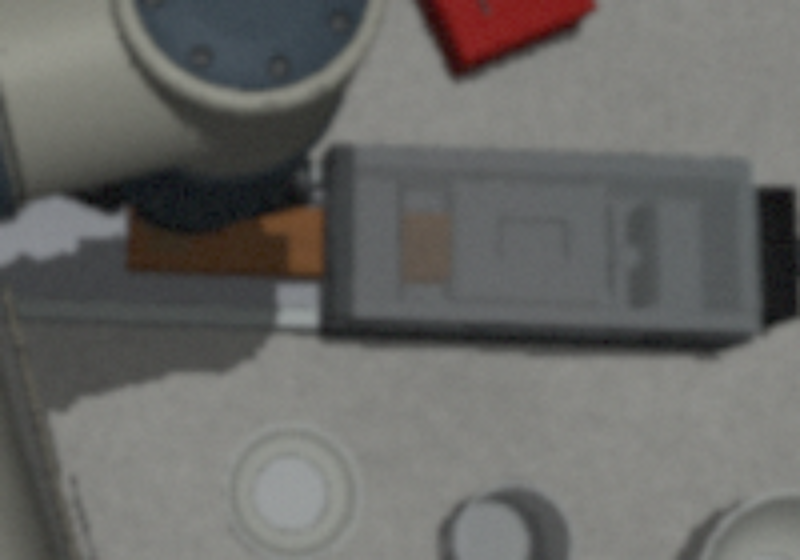

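```bash
python3 -m pendant '[{"delta_pos":[0,-0.1,0.05],"angular":[0.003,0.001,0],"hand":0},{"delta_pos":[0,-0.18,0.05],"angular":[0.004,0.001,0],"hand":0},{"delta_pos":[0,-0.25,0.05],"angular":[0.004,0.001,0],"hand":0},{"delta_pos":[0,-0.25,0.05],"angular":[0.004,0.001,0],"hand":0}]'
python3 - <<'E'
from h import *
goal([.5508,.005,.0765],88.7)
E
```

```text
time: 16.25
position: [0.5505, -0.0061, 0.0769]
ee_rot: [0.001, 0.012, 1.0, 0.001]
ft_force: [-1.1, 8.2, 0.3]
opening: 0.0224
t 16.25 pos [ 0.5505 -0.0061  0.0769] F [-1.08  8.19  0.32] M [ 3.31  0.36 -0.22] open 0.0224 yang 88.62
cm [0.   1.11 0.04] rv [ 0.0029  0.0017 -0.0014]
```

```bash
python3 -m pendant '[{"delta_pos":[0,-0.15,0.04],"angular":[0.003,0.001,0],"hand":0},{"delta_pos":[0,-0.25,0.04],"angular":[0.003,0.001,0],"hand":0},{"delta_pos":[0,-0.32,0.04],"angular":[0.003,0.001,0],"hand":0},{"delta_pos":[0,-0.32,0.04],"angular":[0.003,0.001,0],"hand":0}]'
python3 - <<'E'
from h import *
goal([.5508,.005,.0765],88.7)
E
```

```text
time: 16.65
position: [0.551, -0.0071, 0.077]
ee_rot: [0.001, 0.012, 1.0, 0.002]
ft_force: [-1.4, 10.9, 2.2]
opening: 0.0219
t 16.65 pos [ 0.551  -0.0071  0.077 ] F [-1.45 10.89  2.18] M [ 4.14  0.63 -0.28] open 0.0219 yang 88.6
cm [0.05 1.21 0.05] rv [ 0.0036  0.0023 -0.0018]
```

```bash
python3 -m pendant '[{"delta_pos":[0,-0.2,0],"angular":[0.003,0.001,0],"hand":0},{"delta_pos":[0,-0.2,0],"angular":[0.003,0.001,0],"hand":0},{"delta_pos":[0,-0.2,0],"angular":[0.003,0.001,0],"hand":0},{"delta_pos":[0,-0.2,0],"angular":[0.003,0.001,0],"hand":0},{"delta_pos":[0,-0.2,0],"angular":[0.003,0.001,0],"hand":0},{"delta_pos":[0,-0.2,0],"angular":[0.003,0.001,0],"hand":0},{"delta_pos":[0,-0.2,0],"angular":[0.003,0.001,0],"hand":0},{"delta_pos":[0,-0.2,0],"angular":[0.003,0.001,0],"hand":0}]'
python3 - <<'E'
from h import *
goal([.5553,.1,.0775],88.7)
E
python3 -m pendant '[{"delta_pos":[0,-0.2,0],"angular":[0.003,0.001,0],"hand":0},{"delta_pos":[0,-0.2,0],"angular":[0.003,0.001,0],"hand":0},{"delta_pos":[0,-0.2,0],"angular":[0.003,0.001,0],"hand":0},{"delta_pos":[0,-0.2,0],"angular":[0.003,0.001,0],"hand":0}]'
python3 - <<'E'
from h import *
goal([.5553,.1,.0775],88.7)
E
```

```text
time: 17.45
position: [0.551, -0.0072, 0.0772]
ee_rot: [0.001, 0.012, 1.0, 0.002]
ft_force: [-1.0, 10.2, 0.4]
opening: 0.022
t 17.45 pos [ 0.551  -0.0072  0.0772] F [-1.   10.23  0.44] M [ 3.81  0.6  -0.3 ] open 0.022 yang 88.58
cm [-1.600e-01  1.073e+01  1.000e-02] rv [ 0.0038  0.0019 -0.0021]
time: 17.85
position: [0.551, -0.0072, 0.0773]
ee_rot: [0.001, 0.013, 1.0, 0.002]
ft_force: [-1.2, 10.1, 0.4]
opening: 0.0224
t 17.85 pos [ 0.551  -0.0072  0.0773] F [-1.18 10.12  0.38] M [ 3.81  0.61 -0.19] open 0.0224 yang 88.55
cm [-0.15 10.73  0.02] rv [ 0.0041  0.0015 -0.0026]
```

```bash
python3 - <<'E'
from h import *
goal([.5530,.12,.0772],88.7)
E
python3 -m pendant '[{"delta_pos":[0.02,0.1,0],"angular":[0.002,0.001,0],"hand":0},{"delta_pos":[0.06,0.3,0],"angular":[0.004,0.001,0],"hand":0},{"delta_pos":[0.1,0.6,0],"angular":[0.004,0.001,0],"hand":0},{"delta_pos":[0.1,1.1,0],"angular":[0.004,0.001,0],"hand":0},{"delta_pos":[0.1,1.8,0],"angular":[0.004,0.001,0],"hand":0},{"delta_pos":[0.1,2.5,0],"angular":[0.004,0.001,0],"hand":0},{"delta_pos":[0.1,3.2,0],"angular":[0.004,0.001,0],"hand":0},{"delta_pos":[0.1,3.9,0],"angular":[0.004,0.001,0],"hand":0},{"delta_pos":[0.1,4.6,0],"angular":[0.004,0.001,0],"hand":0},{"delta_pos":[0.1,5.3,0],"angular":[0.004,0.001,0],"hand":0},{"delta_pos":[0.1,6.0,0],"angular":[0.004,0.001,0],"hand":0},{"delta_pos":[0.1,6.7,0],"angular":[0.004,0.001,0],"hand":0},{"delta_pos":[0.1,7.4,0],"angular":[0.004,0.001,0],"hand":0},{"delta_pos":[0.1,8.2,0],"angular":[0.004,0.001,0],"hand":0},{"delta_pos":[0.1,9,0],"angular":[0.004,0.001,0],"hand":0},{"delta_pos":[0.1,9.8,0],"angular":[0.004,0.001,0],"hand":0},{"delta_pos":[0.1,10.6,0],"angular":[0.004,0.001,0],"hand":0},{"delta_pos":[0.1,11.4,0],"angular":[0.004,0.001,0],"hand":0},{"delta_pos":[0.1,12.2,0],"angular":[0.004,0.001,0],"hand":0},{"delta_pos":[0.1,12.7,0],"angular":[0.004,0.001,0],"hand":0}]'
python3 - <<'E'
from h import *
goal([.5530,.12,.0755],88.7)
cv2.imwrite('pics/t10.png',cv2.resize(optics.grab_frame('top')[190:330,300:500],None,fx=4,fy=4))
cv2.imwrite('pics/s10.png',cv2.resize(optics.grab_frame('side')[150:320,240:420],None,fx=4,fy=3.5))
E
```

```text
t 17.85 pos [ 0.551  -0.0072  0.0773] F [-1.18 10.12  0.38] M [ 3.81  0.61 -0.19] open 0.0224 yang 88.55
cm [ 0.13 12.72  0.06] rv [ 0.0041  0.0015 -0.0026]
time: 19.85
position: [0.5533, 0.1205, 0.0778]
ee_rot: [0.0, 0.012, 1.0, 0.0]
ft_force: [0.3, -0.2, -2.0]
opening: 0.0224
t 19.85 pos [0.5533 0.1205 0.0778] F [ 0.32 -0.21 -2.01] M [ 0.08 -0.   -0.05] open 0.0224 yang 88.57
cm [ 0.03 -0.05  0.23] rv [ 0.0001  0.0005 -0.0022]
```

View pics/t10.png

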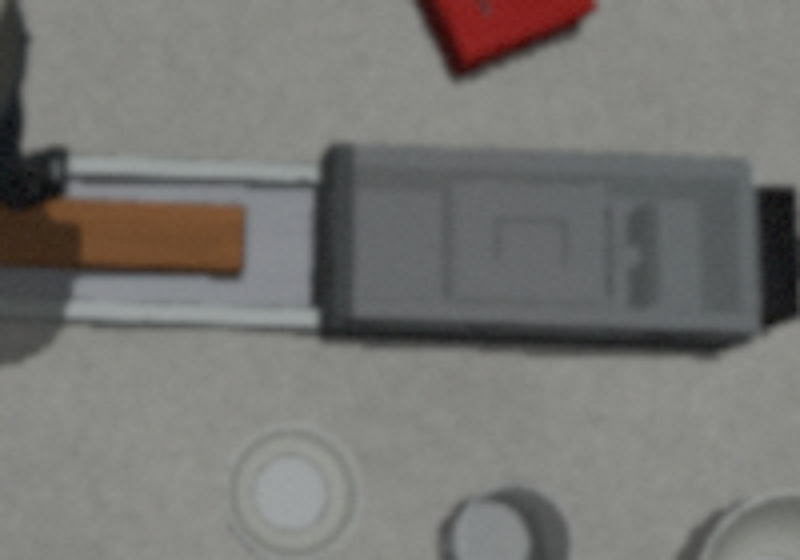

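View pics/s10.png

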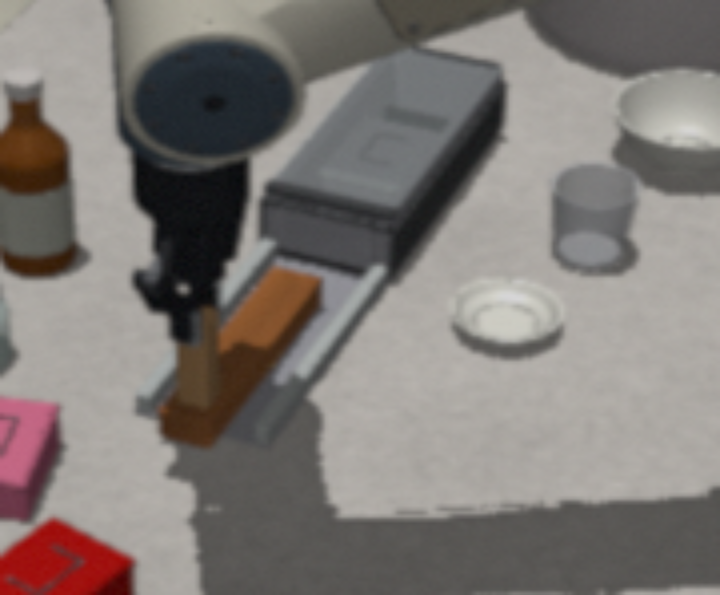

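The pusher is out, with its nose edge at (243,240) in the crop. The flap hangs shut and the tin sits against the buffer, front edge at (610,240). Next I lower the pusher onto the tray floor and let go.

```bash
python3 -m pendant '[{"delta_pos":[0,0,0.08],"angular":[0,0,0],"hand":0},{"delta_pos":[0,0,0.15],"angular":[0,0,0],"hand":0},{"delta_pos":[0,0,0.15],"angular":[0,0,0],"hand":0}]'
python3 -m pendant '[{"delta_pos":[0,0,0.1],"angular":[0,0,0],"hand":0},{"delta_pos":[0,0,0.1],"angular":[0,0,0],"hand":0}]'
python3 - <<'E'
from h import *
goal([.5530,.12,.0755],88.7)
E
```

```text
time: 20.25
position: [0.5531, 0.1201, 0.0761]
ee_rot: [0.0, 0.012, 1.0, -0.0]
ft_force: [0.0, -0.5, -1.5]
opening: 0.0223
time: 20.45
position: [0.5535, 0.12, 0.0755]
ee_rot: [0.001, 0.012, 1.0, 0.0]
ft_force: [0.4, -0.9, -0.3]
opening: 0.0225
t 20.45 pos [0.5535 0.12   0.0755] F [ 0.37 -0.91 -0.26] M [ 0.   -0.02  0.03] open 0.0225 yang 88.57
cm [ 0.05 -0.    0.  ] rv [ 0.0001  0.0011 -0.0023]
```

```bash
python3 -m pendant '[{"delta_pos":[0,0,0],"angular":[0,0,0],"hand":35},{"delta_pos":[0,0,0],"angular":[0,0,0],"hand":50},{"delta_pos":[0,0,0],"angular":[0,0,0],"hand":80},{"delta_pos":[0,0,0],"angular":[0,0,0],"hand":90},{"delta_pos":[0,0,0],"angular":[0,0,0],"hand":90},{"delta_pos":[0,0,0],"angular":[0,0,0],"hand":90},{"delta_pos":[0,0,-0.5],"angular":[0,0,0],"hand":90},{"delta_pos":[0,0,-1.5],"angular":[0,0,0],"hand":90},{"delta_pos":[0,0,-3],"angular":[0,0,0],"hand":90},{"delta_pos":[0,0,-6],"angular":[0,0,0],"hand":90},{"delta_pos":[0,0,-9],"angular":[0,0,0],"hand":90},{"delta_pos":[0,0,-12],"angular":[0,0,0],"hand":90},{"delta_pos":[0,0,-13],"angular":[0,0,0],"hand":90}]'
python3 - <<'E'
from h import *
goal([.35,.25,.23],88.7)
E
```

```text
time: 21.75
position: [0.5551, 0.1202, 0.2104]
ee_rot: [0.004, 0.012, 1.0, 0.001]
ft_force: [-0.8, -0.6, 0.3]
opening: 0.0767
t 21.75 pos [0.5551 0.1202 0.2104] F [-0.79 -0.65  0.3 ] M [ 0.01 -0.04  0.03] open 0.0767 yang 88.58
cm [20.81 12.47 -2.1 ] rv [ 0.0021  0.0081 -0.0021]
```

Now I move the arm clear so I can take the last look.

```bash
python3 -m pendant '[{"delta_pos":[3,2,-2],"angular":[0,0,0],"hand":90},{"delta_pos":[6,4,-2],"angular":[0,0,0],"hand":90},{"delta_pos":[9,6,-2],"angular":[0,0,0],"hand":90},{"delta_pos":[13,8,-2],"angular":[0,0,0],"hand":90},{"delta_pos":[17,10,-2],"angular":[0,0,0],"hand":90},{"delta_pos":[19,12,-2],"angular":[0,0,0],"hand":90},{"delta_pos":[20,12.5,-2],"angular":[0,0,0],"hand":90},{"delta_pos":[20,12.5,-2],"angular":[0,0,0],"hand":90}]'
python3 - <<'E'
from h import *
cv2.imwrite('pics/t11.png',optics.grab_frame('top'))
cv2.imwrite('pics/s11.png',cv2.resize(optics.grab_frame('side')[150:320,240:420],None,fx=4,fy=3.5))
E
```

```text
time: 22.55
position: [0.3573, 0.2505, 0.2295]
ee_rot: [0.004, 0.011, 1.0, 0.001]
ft_force: [1.1, -1.1, 0.6]
opening: 0.077
```

View pics/t11.png

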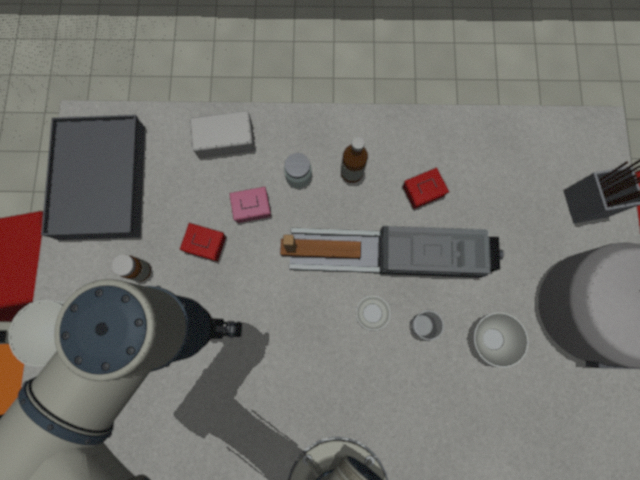

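View pics/s11.png

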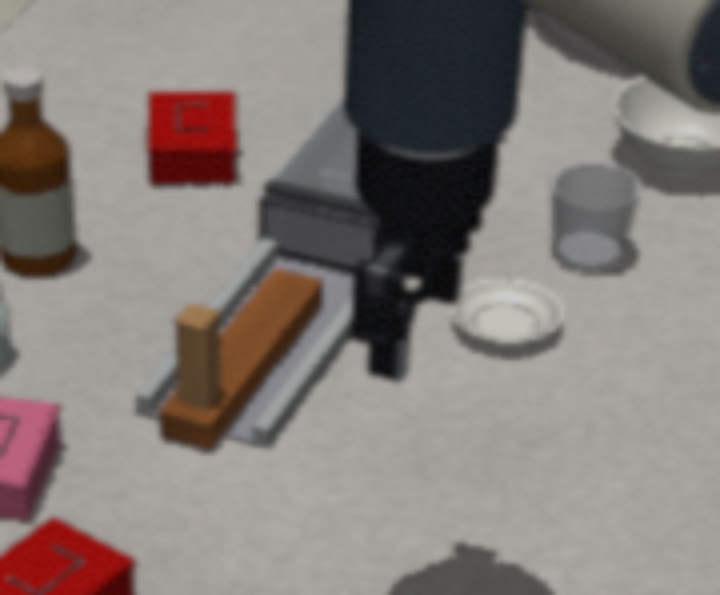

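The pusher lies flat on the tray, from (281,247) to (360,249) in the top view, with the flap shut and the tin at the buffer. The bystanders are at the same pixels as before. I hand the job in.

```bash
python3 - <<'E'
from plant import manip, job_done
print(job_done()); s=manip.observe(); print(s['time'],s['position'],s['ft_force'])
E
```

```text
the job is handed in; nothing more can be done
None
the job is handed in; nothing more can be done
```

The job is done and handed in at about 23 s. I slid the steel tin with the pusher under the flap and held it against the buffer. I then drew the pusher out and left it lying on its bar on the feed tray.

**Push:** the force reading held at 10.1–10.9 N for a little over 1 s. The sensor read about −0.9 N just before contact, so the true push was probably about 11 N. The highest reading was 10.9 N, but I only read the force at the end of each move, so peaks in between were not seen. The buffer face was about 159 mm in from the hinge, inside the stated range.

**Last pictures:** they show the flap shut, the tin at the buffer, the pusher's nose about 48 mm outside the flap, and the bystanders where they began. The arm was clear and touching nothing. None of these checks failed.

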